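# Pack the gap in the tray-frame glue-up jig

## Task

The freshly glued wooden tray frame must not shift in its jig while it dries. Find the wooden spacer block that fits snugly in the gap between the tray frame and the stop rail, and stand it upright in that gap, fully down on the jig's base board and about midway along the gap. Leave the other two spacers standing upright on the bench.

Things in the scene. Friction and masses are not known exactly. Their poses are not given: they have to be found in the camera images.
- jig: Fixed jig: plywood base 275 x 200 x 10 mm with a light stop rail (32 x 170 mm, robot side) and a darker 170 mm square tray frame. Between them a straight gap 35 mm wide (jig x), 170 long (jig y), ends open; bevelled over the top 14 mm to a 51 mm mouth. Rail tops 46 mm above bench, gap floor 10 mm. Origin on the bench under the gap's middle; z up, x across the gap from stop to frame.
- spacer_thin: The thinnest plain light-wood spacer block standing upright on the bench: 18 mm thick (its x), 60 mm long (its y), 85 mm tall (its z). The three spacers differ only in thickness. Origin at the centre of the underside, z up. It would be loose in the gap.
- spacer_middle: The middle plain light-wood spacer block standing upright on the bench: 30 mm thick (its x), 60 mm long (its y), 85 mm tall (its z). The three spacers differ only in thickness. Origin at the centre of the underside, z up. 60 to 150 g.
- spacer_thick: The thickest plain light-wood spacer block standing upright on the bench: 44 mm thick (its x), 60 mm long (its y), 85 mm tall (its z). The three spacers differ only in thickness. Origin at the centre of the underside, z up. It is too thick for the gap.
Not all that is in view belongs to the job. Leave any purple look-alike of the spacer_thick alone.

How it is judged:
At the end, for the whole second after the job is handed in: The 30 mm spacer rests in the gap: underside within 6 mm of the base board, centre within 12 mm of the gap's centre line and 40 mm of its middle lengthwise, upright and square with the gap within 10 degrees. The 18 and 44 mm spacers stand upright (within 11 degrees) on the bench, at rest (x of spacer_middle in the frame of jig between -0.012 and 0.012 m and y of spacer_middle in the frame of jig between -0.04 and 0.04 m and z of spacer_middle in the frame of jig below 0.016 m and angle between spacer_middle's own z axis and vertical below 0.175 rad and angle between the x axis of spacer_middle and the x axis of jig, either way round below 0.175 rad and linear speed of each of spacer_middle, spacer_thin, spacer_thick below 0.02 m/s and angle between each of spacer_thin, spacer_thick's own z axis and vertical below 0.2 rad and height (world z) of each of spacer_thin, spacer_thick below 0.006 m); the robot touches nothing.
It also fails if it takes over 48 s, if anything falls off the work surface, if the arm or the gripper's body presses on something with over 40 N, if the wrist force passes 120 N, or if a joint passes its speed limit or range.

## Robot

A 6-joint arm with a two-finger parallel gripper is mounted at the origin on the work surface. World frame = base frame: x ahead of the robot, y to its left, z up, the work surface at z = 0. Lengths are in m, angles in rad, forces in N, time in s.
With the tool pointing down it reaches from about 0.225 to 0.875 m from the base axis. Payload 3.4 kg.
Tool frame: the origin (TCP) lies midway between the tips of the shut fingers; the grasp point (between the pads) lies 19 mm behind it (env.grip_point_offset is the distance from the TCP to the grasp point, in m); z points along the fingers, y is the direction in which the jaws open and shut (so a half turn about z gives the same grasp; the last joint's range is limited). The gripper opens to 85 mm and grips with 20 to 120 N. Pads are 22 mm wide; open, the fingers measure 114 mm over their backs; the gripper's body (76 mm by 85 mm) begins 54 mm behind the grasp point. The pads swing forward as they close: fully open they stand 13 mm farther back than shut.
Start: joints at [-1.465, 0.276, 1.505, -0, 1.361, -0.121], TCP at [0.129, -0.56, 0.231] pointing down, gripper open.
Joint ranges: [-2.89, 2.89], [-0.75, 2.08], [0.22, 2.7], [-1.18, 4.32], [0.11, 2.71], [-2.7, 2.7]. Speed limits (rad/s): [2.57, 2.57, 3.14, 3.14, 3.14, 3.14].

## Interface

Orientations are given as [roll, pitch, yaw] about the fixed x, y, z axes, in that order (R = Rz(yaw) Ry(pitch) Rx(roll)).
In Python, from bench import env gives the robot as it stands.
- The arm moves only by the shell command python3 -m inch 'ROWS' [FORCE]. ROWS is JSON, a list of rows, each an object with "dp": the shift along the tool's x, y, z in units of 4 cm (1.0 is 4 cm), a list of three; "spin": the turn about the tool's z in units of 0.12 rad (1.0 is 0.12 rad); "claw": the opening, from 0 (shut) to 1 (fully open). A call has 1 to 10 rows; each row shifts and turns the commanded pose from where the row before left it, along the tool's axes as they then stand; what a row does not reach is not made up. A row lasts 1/10 s, in which the tool goes at most 50 mm and 8.59 degrees, less where a joint would pass 70% of its speed; a pose out of reach is approached as far as the arm can. A call with a number of a shift or a turn outside -1 to 1 is refused whole. A call with a gripper value outside its range is refused whole. The fingers move at their own pace and stop on an object; FORCE is the grip in N (left out, the last holds). Time passes only in rows, so rows that do not move let the fingers close. It gives the time, the measured TCP pose, the force and the opening at its end, in the units of the state.
- env.observe(): the state, without advancing time (a new reading comes with each control period).
- env.read_camera(name): name is "side" or "top" or "wrist"; returns (picture, depth): 400x640x3 uint8, blue, green, red; 400x640 float32, m along the optical axis (not along the pixel's ray), 0 where there is no reading.
- env.camera_params(name): a dict with "K" (3x3 intrinsics, pixels), "extrinsics" (4x4, takes a point from camera to world coordinates). Camera axes: x right, y down, z forward; pixel columns grow to the right and rows downward; lengths in m; the calibration is good to about 2 mm. A picture is of the moment at which its call begins: read the wrist's pose just before it. camera_params takes no time and is no camera call; for the wrist camera it gives the pose at the moment of the call.
- env.close_job(): hands the job in, once; it reports no verdict.
The state is a dict: "clock": time; "joints": joint angles; "dq": joint speeds; "effort": joint torques, N m; "tcp_pos": TCP position; "tcp_rot": TCP orientation; "force": force on the tool from outside, world axes, zero at the start; "wrist_torque": the same for the moment, N m; "opening": finger opening in m.
Only numpy, scipy, OpenCV 4.12 (cv2) and the standard library are available. Lean on these libraries where they do the work, as an engineer would, in place of code of your own. Each camera call takes 0.05 s, during which the arm holds its last target.

## Working session

There is one attempt and no reset: what is moved stays moved. The work goes in short steps, Python scripts to look and compute and a shell command to move; the robot and the scene stay as the last step left them, time stands still between calls to the robot, and variables do not carry over. Pictures are saved under pics/ and viewed, and the job is handed in when it is done.

```bash
ls; mkdir -p pics
python3 - <<'E'
from bench import env
import cv2,numpy as np
s=env.observe()
print({k:np.round(v,3).tolist() for k,v in s.items()})
for n in("top","side"):
    p,d=env.read_camera(n); cv2.imwrite(f"pics/{n}0.png",p); np.savez(f"{n}0.npz",p=p,d=d)
    c=env.camera_params(n);print(n,np.round(c["K"],1).tolist(),np.round(c["extrinsics"],3).tolist())
E
```

```text
pics
{'clock': 0.0, 'joints': [-1.465, 0.277, 1.506, -0.0, 1.361, -0.121], 'dq': [-0.001, -0.001, 0.0, -0.001, -0.002, -0.0], 'effort': [0.001, -41.677, -24.58, -0.0, 0.011, -0.0], 'tcp_pos': [0.129, -0.56, 0.23], 'tcp_rot': [-3.14, -0.0, 0.227], 'force': [0.13, 0.1, -0.075], 'wrist_torque': [0.002, -0.026, 0.063], 'opening': 0.085}
top [[489.7, 0.0, 321.3], [0.0, 489.7, 199.1], [0.0, 0.0, 1.0]] [[0.021, -0.996, 0.091, 0.422], [-1.0, -0.019, 0.016, -0.133], [-0.014, -0.091, -0.996, 1.29], [0.0, 0.0, 0.0, 1.0]]
side [[517.9, 0.0, 325.4], [0.0, 517.9, 209.0], [0.0, 0.0, 1.0]] [[0.984, -0.123, 0.132, 0.401], [-0.18, -0.724, 0.666, -0.807], [0.013, -0.679, -0.734, 0.807], [0.0, 0.0, 0.0, 1.0]]
```

View pics/top0.png

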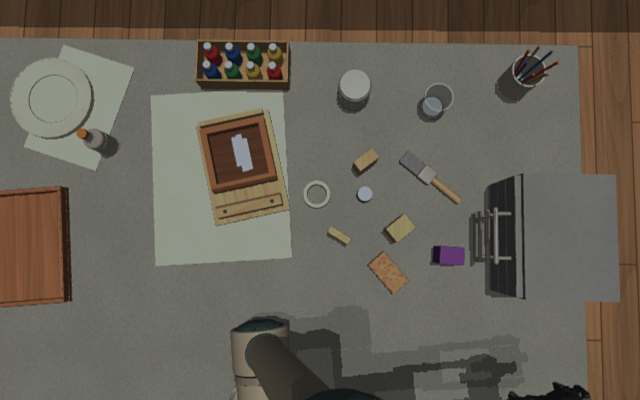

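View pics/side0.png

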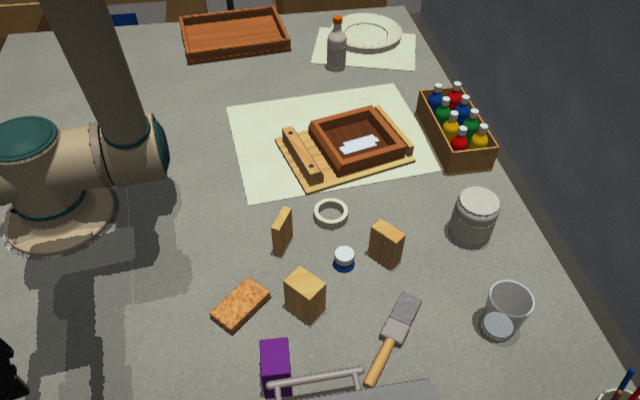

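The top view shows three light-wood blocks: the likely middle one at (366,160), thin at (339,236) and thick at (399,228). The jig is around (245,165) with its rail at (252,202). Next I measure them.

```bash
cat > h.py <<'E'
import numpy as np,cv2
from bench import env
def cloud(d,c):
    K=np.array(c["K"]);E=np.array(c["extrinsics"]);v,u=np.mgrid[:400,:640]
    P=np.stack([(u-K[0,2])/K[0,0]*d,(v-K[1,2])/K[1,1]*d,d],-1)
    return P@E[:3,:3].T+E[:3,3]
def ray(uv,c,z):
    K=np.array(c["K"]);E=np.array(c["extrinsics"]);uv=np.atleast_2d(uv)
    r=np.c_[(uv[:,0]-K[0,2])/K[0,0],(uv[:,1]-K[1,2])/K[1,1],np.ones(len(uv))]@E[:3,:3].T
    return E[:3,3]+r*((z-E[2,3])/r[:,2])[:,None]
def rect(m,c,z):
    cs,_=cv2.findContours(m.astype(np.uint8),cv2.RETR_EXTERNAL,cv2.CHAIN_APPROX_NONE)
    k=max(cs,key=cv2.contourArea)[:,0,:].astype(float)
    w=ray(k,c,z)[:,:2]; (x,y),(a,b),t=cv2.minAreaRect((w*1000).astype(np.float32))
    if a<b: a,b,t=b,a,t+90
    return np.round([x,y,a,b,(t+90)%180-90],1)  # long-axis angle deg, mm
E
python3 - <<'E'
from h import *
for n,pts in(("top",dict(mid=(366,160),thin=(339,236),thick=(399,228))),("side",dict(mid=(388,232),thin=(285,215),thick=(305,280)))):
    z=np.load(n+"0.npz");c=env.camera_params(n);W=cloud(z["d"],c)
    print(n,"bench z",np.median(W[...,2][ (abs(W[...,2])<.02)]))
    for k,(u,v) in pts.items():
        m=np.zeros((400,640),bool);m[v-25:v+25,u-25:u+25]=1
        m&=(abs(W[...,2]-.085)<.012)
        print(k,m.sum(),rect(m,c,.085),np.round(np.median(W[m],0),4))
z=np.load("top0.npz");p=z["p"];cv2.imwrite("pics/jig.png",cv2.resize(p[95:235,180:310],None,fx=4.2,fy=4.2,interpolation=cv2.INTER_CUBIC))
W=cloud(z["d"],env.camera_params("top"))
H=(W[95:235,180:310,2]*1000);cv2.imwrite("pics/jigh.png",cv2.resize(np.clip(H*4,0,255).astype(np.uint8),None,fx=4.2,fy=4.2,interpolation=cv2.INTER_NEAREST))
E
```

```text
top bench z -0.00033324624095842914
mid 299 [ 631.8 -222.7   61.1   30.7  -52.7] [ 0.6316 -0.223   0.0841]
thin 179 [ 443.4 -159.2   59.6   18.    59.6] [ 0.4439 -0.1592  0.0838]
thick 445 [ 463.9 -309.3   60.9   44.2  -49.9] [ 0.4641 -0.3088  0.0842]
side bench z -0.0001759639925591472
mid 519 [ 632.1 -227.3   63.4   37.5  -52.5] [ 0.6333 -0.2265  0.0837]
thin 300 [ 444.8 -163.8   67.4   21.7   59.4] [ 0.444  -0.1635  0.0839]
thick 905 [ 465.  -313.7   64.4   49.   -49.3] [ 0.4651 -0.3129  0.084 ]
```

View pics/jig.png

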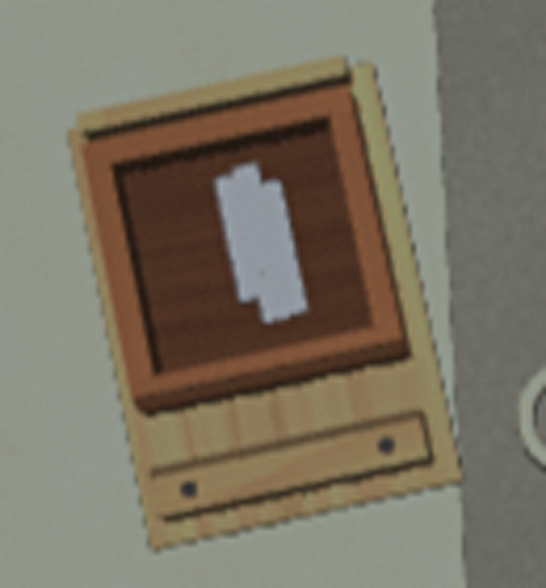

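View pics/jigh.png

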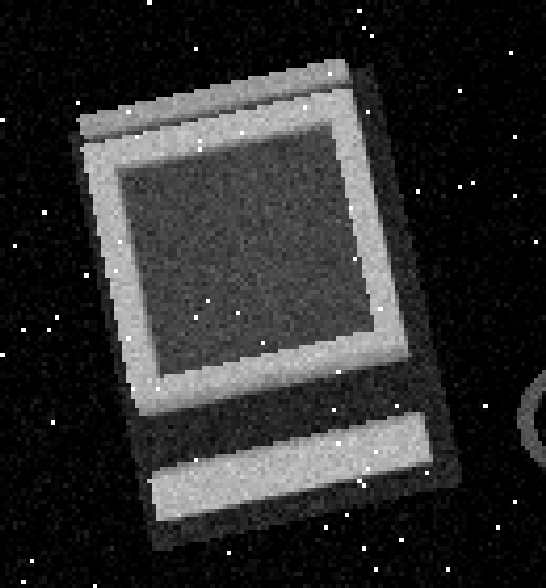

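Run:
```python
from h import *
z=np.load("top0.npz");c=env.camera_params("top");W=cloud(z["d"],c)
m=np.zeros((400,640),bool);m[100:228,190:295]=1
h=cv2.medianBlur(W[...,2].astype(np.float32),3)
hi=m&(abs(h-.046)<.005)
n,l,st,ce=cv2.connectedComponentsWithStats(hi.astype(np.uint8))
for i in range(1,n):
    if st[i,4]>100: print(i,st[i],ce[i],rect(l==i,c,.046))
base=m&(h>.005)
print("base",rect(base,c,.010))
# profile in rail frame
i=[i for i in range(1,n) if st[i,4]>100 and ce[i][1]>190][0]
r=rect(l==i,c,.046);
t=np.radians(r[4]);ly=np.array([np.cos(t),np.sin(t)]); ly=ly if ly[1]>0 else -ly; lx=np.array([ly[1],-ly[0]])
P=(W[m][:,:2]*1000-r[:2]);x=P@lx;y=P@ly;zz=W[m][:,2]*1000
for a in range(-30,110,3):
    s=(x>=a)&(x<a+3)&(abs(y)<70)
    print(a+1.5,np.round(np.percentile(zz[s],[10,50,90]),1) if s.any() else None)
print(lx,ly,np.degrees(np.arctan2(lx[1],lx[0])))
```

```text
2 [ 200  116   76   75 1393] [236.41995693 151.85283561] [650.4 106.3 169.9 166.5 -76.4]
3 [216 194  66  24 659] [248.29742033 206.10015175] [514.   72.9 169.7  27.8 -76.7]
base [623.7  99.7 284.7 200.1  13.7]
-28.5 [-2.4  4.8 11.3]
-25.5 [ 6.1  9.3 12.4]
-22.5 [ 5.1  9.  13.2]
-19.5 [ 5.4  9.3 13. ]
-16.5 [ 4.6  9.1 12.3]
-13.5 [ 7.4 22.5 46.2]
-10.5 [42.1 44.5 47.1]
-7.5 [41.4 45.  48.9]
-4.5 [42.7 45.4 48.9]
-1.5 [42.2 44.9 48.8]
1.5 [42.  45.  47.9]
4.5 [41.7 45.5 47.7]
7.5 [41.8 45.3 48.6]
10.5 [40.9 44.6 47.3]
13.5 [37.5 40.6 44.2]
16.5 [31.6 35.6 38.7]
19.5 [28.9 30.8 33.7]
22.5 [ 6.3  9.9 12.4]
25.5 [ 5.7  9.2 12.1]
28.5 [ 5.8  8.7 11.4]
31.5 [ 5.1  9.  11.4]
34.5 [ 6.2  9.7 12.2]
37.5 [ 6.3  9.1 11.5]
40.5 [ 6.4  9.4 12.6]
43.5 [ 6.2  9.3 12.2]
46.5 [ 5.5  8.9 12.2]
49.5 [ 5.5  9.  12.2]
52.5 [ 7.1 11.4 30.4]
55.5 [15.7 32.3 37.7]
58.5 [35.2 38.7 44. ]
61.5 [39.7 43.4 47.2]
64.5 [41.6 44.9 48.4]
67.5 [41.5 45.2 47.2]
70.5 [41.1 45.1 47.4]
73.5 [38.6 43.2 44.8]
76.5 [15.9 18.6 20.4]
79.5 [14.5 17.2 19.9]
82.5 [13.6 16.9 19.9]
85.5 [14.3 17.3 20.4]
88.5 [13.8 16.7 20.4]
91.5 [13.5 17.5 20.1]
94.5 [14.1 16.6 21.6]
97.5 [14.6 17.3 21.2]
100.5 [12.5 16.8 20.6]
103.5 [14.1 17.9 20.2]
106.5 [13.4 17.5 20.7]
109.5 [15.1 17.9 20.1]
[0.97317887 0.23004974] [-0.23004974  0.97317887] 13.300000000000002
```

Spacer thicknesses measure 30.7, 18.0 and 44.2 mm, so the middle one is at (632,-223) with its thin axis at 37.3°. The gap centre is about (550,82) with jig x at 13.5°. I rotate the tool to yaw 127.3°, which keeps joint 6 in range at both ends, then travel.

```bash
python3 -m inch '[{"dp":[0,0,0],"spin":-1,"claw":1},{"dp":[0,0,0],"spin":-1,"claw":1},{"dp":[0,0,0],"spin":-1,"claw":1},{"dp":[0,0,0],"spin":-1,"claw":1},{"dp":[0,0,0],"spin":-1,"claw":1},{"dp":[0,0,0],"spin":-1,"claw":1},{"dp":[0,0,0],"spin":-1,"claw":1},{"dp":[0,0,0],"spin":-1,"claw":1},{"dp":[0,0,0],"spin":-1,"claw":1},{"dp":[0,0,0],"spin":-1,"claw":1}]' 
python3 -m inch '[{"dp":[0,0,0],"spin":-1,"claw":1},{"dp":[0,0,0],"spin":-1,"claw":1},{"dp":[0,0,0],"spin":-1,"claw":1},{"dp":[0,0,0],"spin":-1,"claw":1},{"dp":[0,0,0],"spin":-1,"claw":1},{"dp":[0,0,0],"spin":-1,"claw":1},{"dp":[0,0,0],"spin":-0.6,"claw":1},{"dp":[0,0,0],"spin":0,"claw":1}]'
cat >> h.py <<'E'
def go(tx,ty,tz,yawdeg):
    from scipy.spatial.transform import Rotation as Ro
    s=env.observe();R=Ro.from_euler("xyz",s["tcp_rot"]).as_matrix()
    d=R.T@(np.array([tx,ty,tz])-s["tcp_pos"])/.04
    e=(np.degrees(s["tcp_rot"][2])-yawdeg+90)%180-90
    print("t",s["clock"],"pos",np.round(s["tcp_pos"],4),"rpy deg",np.round(np.degrees(s["tcp_rot"]),2),"need units",np.round(d,2),"spin",round(np.radians(e)/.12,2),"force",np.round(s["force"],1),"open",round(s["opening"],4),"q",np.round(s["joints"],2))
E
python3 -c "
from h import *
go(.632,-.223,.23,127.3)"
```

```text
clock: 1.1
tcp_pos: [0.1292, -0.56, 0.2308]
tcp_rot: [-3.141, -0.001, 1.432]
force: [0.4, 0.6, -0.3]
opening: 0.0853
clock: 1.9
tcp_pos: [0.1293, -0.56, 0.2308]
tcp_rot: [3.141, -0.001, 2.219]
force: [0.1, -0.1, 0.3]
opening: 0.0852
t 1.9 pos [ 0.1293 -0.56    0.2308] rpy deg [ 1.7997e+02 -5.0000e-02  1.2712e+02] need units [-0.87 15.11  0.03] spin -0.03 force [ 0.1 -0.1  0.3] open 0.0852 q [-1.46  0.28  1.51 -0.    1.36 -2.11]
```

```bash
python3 -m inch '[{"dp":[-0.05,0.95,0],"spin":0,"claw":1},{"dp":[-0.05,0.95,0],"spin":0,"claw":1},{"dp":[-0.05,0.95,0],"spin":0,"claw":1},{"dp":[-0.05,0.95,0],"spin":0,"claw":1},{"dp":[-0.05,0.95,0],"spin":0,"claw":1},{"dp":[-0.05,0.95,0],"spin":0,"claw":1},{"dp":[-0.05,0.95,0],"spin":0,"claw":1},{"dp":[-0.05,0.95,0],"spin":0,"claw":1}]' 
python3 -m inch '[{"dp":[-0.05,0.95,0],"spin":0,"claw":1},{"dp":[-0.05,0.95,0],"spin":0,"claw":1},{"dp":[-0.05,0.95,0],"spin":0,"claw":1},{"dp":[-0.05,0.95,0],"spin":0,"claw":1},{"dp":[-0.05,0.95,0],"spin":0,"claw":1},{"dp":[-0.05,0.95,0],"spin":0,"claw":1},{"dp":[0,0,0],"spin":0,"claw":1},{"dp":[0,0,0],"spin":0,"claw":1}]'
python3 - <<'E'
from h import *
go(.632,-.223,.23,127.3)
c=env.camera_params("wrist");p,d=env.read_camera("wrist");cv2.imwrite("pics/w1.png",p)
W=cloud(d,c);m=abs(W[...,2]-.085)<.012
m&=(np.hypot(W[...,0]-.632,W[...,1]+.223)<.05)
print(m.sum()); print(rect(m,c,.085))
E
```

```text
clock: 2.7
tcp_pos: [0.3824, -0.3884, 0.2311]
tcp_rot: [-3.142, -0.0, 2.217]
force: [0.1, -0.3, -0.7]
opening: 0.0853
clock: 3.5
tcp_pos: [0.5704, -0.2609, 0.2306]
tcp_rot: [-3.14, -0.001, 2.219]
force: [-0.3, -0.8, 0.0]
opening: 0.0853
t 3.5 pos [ 0.5704 -0.2609  0.2306] rpy deg [-1.7992e+02 -6.0000e-02  1.2717e+02] need units [-0.17  1.8   0.01] spin -0.02 force [-0.3 -0.8  0. ] open 0.0853 q [-0.54  0.36  1.39 -0.    1.4  -1.19]
2195
[ 634.  -222.6   60.2   32.   -52.7]
```

View pics/w1.png

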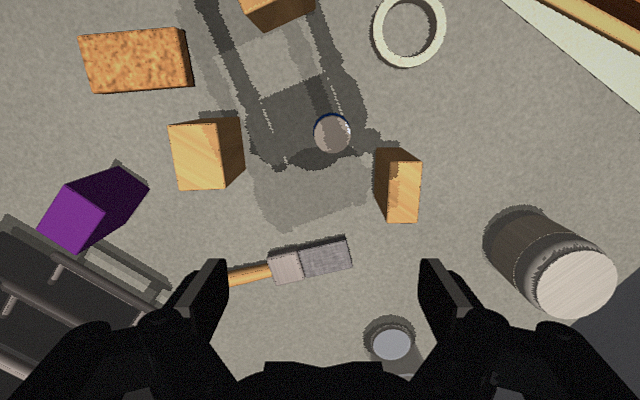

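The wrist picture shows the middle block's top at (404,190), between the white jar (560,270) and the brush head (325,260). The ray cast gives (634,-222.6,-52.7°), which agrees with the top view within 2 mm.

```bash
python3 -c "
from h import *
go(.633,-.2227,.048,127.3)"; python3 -m inch '[{"dp":[-0.09,0.9,0],"spin":0,"claw":1},{"dp":[-0.09,0.9,0],"spin":0,"claw":1},{"dp":[0,0,0],"spin":0,"claw":1},{"dp":[0,0,0.5],"spin":0,"claw":1},{"dp":[0,0,0.5],"spin":0,"claw":1},{"dp":[0,0,0.5],"spin":0,"claw":1},{"dp":[0,0,0],"spin":0,"claw":1}]'; python3 -c "
from h import *
go(.633,-.2227,.048,127.3)"
```

```text
t 3.55 pos [ 0.5697 -0.2615  0.2308] rpy deg [-1.7992e+02 -5.0000e-02  1.2711e+02] need units [-0.18  1.85  4.57] spin -0.03 force [-0.  -0.8  0. ] open 0.0853 q [-0.54  0.36  1.39 -0.    1.4  -1.19]
clock: 4.25
tcp_pos: [0.6286, -0.2244, 0.1683]
tcp_rot: [-3.137, -0.006, 2.217]
force: [-0.0, 1.0, -0.1]
opening: 0.0855
t 4.25 pos [ 0.6286 -0.2244  0.1683] rpy deg [-179.76   -0.34  127.  ] need units [-0.05  0.13  3.01] spin -0.04 force [-0.   1.  -0.1] open 0.0855 q [-0.45  0.45  1.38 -0.    1.31 -1.09]
```

```bash
python3 -m inch '[{"dp":[-0.05,0.13,0],"spin":-0.03,"claw":1},{"dp":[0,0,0],"spin":0,"claw":1},{"dp":[0,0,0],"spin":0,"claw":1}]'; python3 -c "
from h import *
go(.633,-.2227,.048,127.3)"; python3 -m inch '[{"dp":[0,0,0.5],"spin":0,"claw":1},{"dp":[0,0,0.5],"spin":0,"claw":1},{"dp":[0,0,0.5],"spin":0,"claw":1},{"dp":[0,0,0.5],"spin":0,"claw":1},{"dp":[0,0,0.5],"spin":0,"claw":1},{"dp":[0,0,0.5],"spin":0,"claw":1},{"dp":[0,0,0],"spin":0,"claw":1},{"dp":[0,0,0],"spin":0,"claw":1}]'; python3 -c "
from h import *
go(.633,-.2227,.048,127.3)"
```

```text
clock: 4.55
tcp_pos: [0.6381, -0.2229, 0.1728]
tcp_rot: [3.141, 0.002, 2.222]
force: [-0.1, 1.0, 0.5]
opening: 0.0854
t 4.55 pos [ 0.6381 -0.2229  0.1728] rpy deg [1.7994e+02 1.4000e-01 1.2732e+02] need units [ 0.09 -0.1   3.12] spin 0.0 force [-0.1  1.   0.5] open 0.0854 q [-0.44  0.46  1.37 -0.    1.31 -1.09]
clock: 5.35
tcp_pos: [0.6378, -0.2225, 0.052]
tcp_rot: [3.141, 0.001, 2.222]
force: [0.9, -0.0, 0.2]
opening: 0.085
t 5.35 pos [ 0.6378 -0.2225  0.052 ] rpy deg [1.7999e+02 4.0000e-02 1.2734e+02] need units [ 0.07 -0.1   0.1 ] spin 0.01 force [ 0.9 -0.   0.2] open 0.085 q [-0.44  0.55  1.52 -0.    1.07 -1.09]
```

```bash
python3 -m inch '[{"dp":[0.07,-0.1,0.1],"spin":0,"claw":1},{"dp":[0,0,0],"spin":0,"claw":1},{"dp":[0,0,0],"spin":0,"claw":1},{"dp":[0,0,0],"spin":0,"claw":0.6},{"dp":[0,0,0],"spin":0,"claw":0.45},{"dp":[0,0,0],"spin":0,"claw":0.3},{"dp":[0,0,0],"spin":0,"claw":0.2},{"dp":[0,0,0],"spin":0,"claw":0.2},{"dp":[0,0,0],"spin":0,"claw":0.2},{"dp":[0,0,0],"spin":0,"claw":0.2}]' 50
python3 - <<'E'
from h import *
go(.633,-.2227,.048,127.3)
p,d=env.read_camera("side");cv2.imwrite("pics/s1.png",p)
E
```

```text
clock: 6.35
tcp_pos: [0.6327, -0.2225, 0.0473]
tcp_rot: [3.141, 0.0, 2.222]
force: [0.6, 0.7, 1.2]
opening: 0.0296
t 6.35 pos [ 0.6327 -0.2225  0.0473] rpy deg [1.7999e+02 1.0000e-02 1.2733e+02] need units [-0.01  0.   -0.02] spin 0.01 force [0.6 0.7 1.2] open 0.0296 q [-0.44  0.55  1.53 -0.    1.05 -1.09]
```

View pics/s1.png

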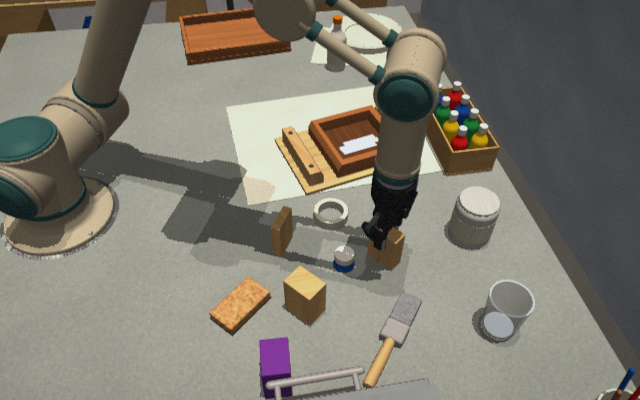

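Pads are on the block at 29.6 mm opening; the side view shows it held at (385,245) and clear of its neighbours. I lift it and turn to yaw 103.5°.

```bash
python3 -m inch '[{"dp":[0,0,-0.4],"spin":0,"claw":0.2},{"dp":[0,0,-0.7],"spin":0,"claw":0.2},{"dp":[0,0,-0.7],"spin":0,"claw":0.2},{"dp":[0,0,-0.7],"spin":0,"claw":0.2},{"dp":[0,0,-0.7],"spin":0,"claw":0.2},{"dp":[0,0,0],"spin":0.9,"claw":0.2},{"dp":[0,0,0],"spin":0.9,"claw":0.2},{"dp":[0,0,0],"spin":0.9,"claw":0.2},{"dp":[0,0,0],"spin":0.75,"claw":0.2},{"dp":[0,0,0],"spin":0,"claw":0.2}]'; python3 -m inch '[{"dp":[0,0,0],"spin":0,"claw":0.2},{"dp":[0,0,0],"spin":0,"claw":0.2}]'; python3 -c "
from h import *
go(.550,.082,.175,103.5)"
```

```text
clock: 7.4
tcp_pos: [0.6323, -0.2224, 0.1749]
tcp_rot: [-3.141, -0.0, 1.809]
force: [0.7, 1.0, -0.7]
opening: 0.0293
clock: 7.6
tcp_pos: [0.6325, -0.2224, 0.1751]
tcp_rot: [-3.141, -0.0, 1.81]
force: [-0.2, 0.9, -1.1]
opening: 0.0293
t 7.6 pos [ 0.6325 -0.2224  0.1751] rpy deg [-1.7998e+02 -1.0000e-02  1.0368e+02] need units [ 7.88 -0.2   0.  ] spin 0.03 force [-0.2  0.9 -1.1] open 0.0293 q [-0.44  0.45  1.37 -0.    1.32 -0.68]
```

```bash
python3 -m inch '[{"dp":[0.4,-0.02,0],"spin":0.03,"claw":0.2},{"dp":[0.9,-0.02,0],"spin":0,"claw":0.2},{"dp":[0.9,-0.02,0],"spin":0,"claw":0.2},{"dp":[0.9,-0.02,0],"spin":0,"claw":0.2},{"dp":[0.9,-0.02,0],"spin":0,"claw":0.2},{"dp":[0.9,-0.02,0],"spin":0,"claw":0.2},{"dp":[0.9,-0.02,0],"spin":0,"claw":0.2},{"dp":[0.9,-0.02,0],"spin":0,"claw":0.2},{"dp":[0.9,-0.02,0],"spin":0,"claw":0.2},{"dp":[0.28,-0.02,0],"spin":0,"claw":0.2}]'; python3 -m inch '[{"dp":[0,0,0],"spin":0,"claw":0.2},{"dp":[0,0,0],"spin":0,"claw":0.2},{"dp":[0,0,0],"spin":0,"claw":0.2}]'
python3 - <<'E'
from h import *
go(.550,.082,.175,103.5)
for n in("side","wrist"):
    p,d=env.read_camera(n);cv2.imwrite(f"pics/{n}2.png",p);np.savez(f"{n}2.npz",p=p,d=d,**env.camera_params(n))
E
```

```text
clock: 8.6
tcp_pos: [0.5493, 0.0862, 0.1755]
tcp_rot: [-3.141, -0.002, 1.808]
force: [0.0, 0.0, -1.5]
opening: 0.0295
clock: 8.9
tcp_pos: [0.5521, 0.0811, 0.1753]
tcp_rot: [3.141, 0.001, 1.804]
force: [0.8, -0.6, -0.5]
opening: 0.0298
t 8.9 pos [0.5521 0.0811 0.1753] rpy deg [1.7999e+02 5.0000e-02 1.0335e+02] need units [ 0.03 -0.05  0.01] spin -0.02 force [ 0.8 -0.6 -0.5] open 0.0298 q [ 0.02  0.29  1.63 -0.    1.22 -0.21]
```

View pics/side2.png

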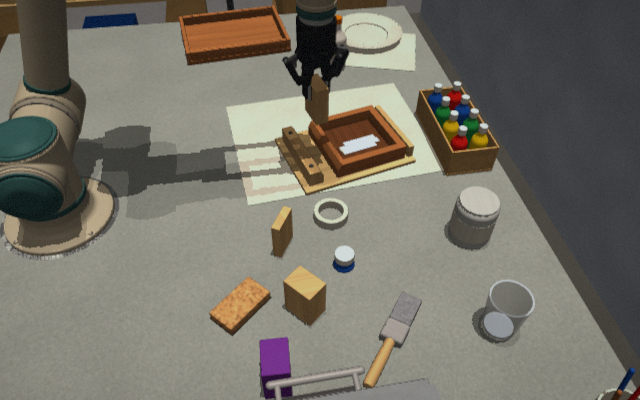

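View pics/wrist2.png

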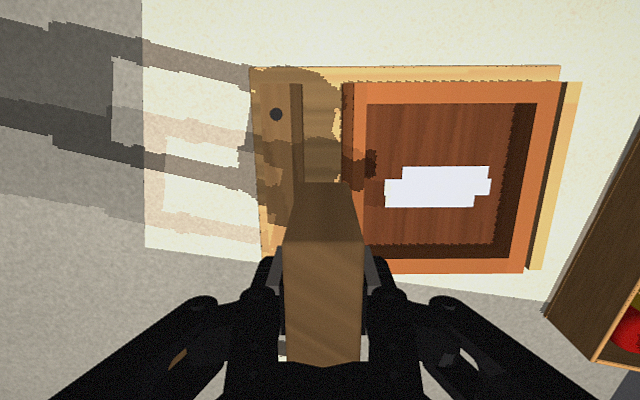

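The wrist view shows the block between the fingers, with its visible lower end at (328,185) above the gap, which runs between the rail edge (297) and the frame edge (345). I cross-check the gap centre in this view.

Run:
```python
from h import *
z=np.load("wrist2.npz");W=cloud(z["d"],z)*1000
t=np.radians(13.5);lx=np.array([np.cos(t),np.sin(t)]);ly=np.array([-lx[1],lx[0]])
P=W[...,:2]-np.array([550,82]);x=P@lx;y=P@ly;h=W[...,2]
ok=z["d"]>0
for y0,y1 in((35,50),(50,65),(65,80)):
    s=ok&(y>y0)&(y<y1)&(abs(x)<65)
    b=np.arange(-60,64,2);print(y0,[(int(a),round(float(np.median(h[s&(x>=a)&(x<a+2)])))) for a in b if (s&(x>=a)&(x<a+2)).sum()>3])
f=ok&(h>8)&(h<16)&(y>-95)&(y<95)&(abs(x)<220)
print("rail y ext",[np.round(np.percentile(y[ok&(abs(h-46)<4)&(x>-48)&(x<-28)],q),1) for q in(1,99)], "frame y ext",[np.round(np.percentile(y[ok&(abs(h-46)<4)&(x>30)&(x<180)],q),1) for q in(1,99)])
# inner top edges of the frame: angle
hi=ok&(abs(h-46)<5)&(x>24)&(x<195)&(abs(y)<95)
print("frame",rect(hi,z,.046))
b=ok&(h>85)&(h<200)&(abs(x)<40)&(y>-10)&(y<60); print("blk lower end x range",[ (zz,np.round(np.percentile(x[b&(abs(h-zz)<4)],[3,97]),1),np.round(np.percentile(y[b&(abs(h-zz)<4)],[3,97]),1)) for zz in(135,145,155,165) if (b&(abs(h-zz)<4)).sum()>10])
```

```text
35 [(-60, 10), (-58, 10), (-56, 10), (-54, 10), (-48, 45), (-46, 46), (-44, 46), (-42, 46), (-40, 46), (-38, 46), (-36, 46), (-34, 46), (-32, 46), (-30, 46), (-28, 46), (-26, 46), (-24, 45), (-22, 43), (-20, 39), (-18, 35), (-16, 25), (-14, 10), (-12, 10), (-10, 10), (-8, 10), (-6, 10), (-4, 10), (-2, 10), (0, 10), (2, 10), (4, 10), (6, 10), (8, 10), (10, 10), (12, 10), (14, 10), (16, 10), (18, 10), (20, 33), (22, 37), (24, 41), (26, 44), (28, 46), (30, 46), (32, 46), (34, 46), (36, 46), (40, 18), (42, 18), (44, 18), (46, 18), (48, 18), (50, 18), (52, 18), (54, 18), (56, 18), (58, 18), (60, 18), (62, 18)]
50 [(-60, 10), (-58, 10), (-56, 10), (-54, 10), (-48, 46), (-46, 46), (-44, 46), (-42, 46), (-40, 46), (-38, 47), (-36, 47), (-34, 47), (-32, 46), (-30, 46), (-28, 46), (-26, 46), (-24, 45), (-22, 42), (-20, 39), (-18, 35), (-16, 28), (-14, 10), (-12, 10), (-10, 10), (-8, 10), (-6, 10), (-4, 10), (-2, 10), (0, 10), (2, 10), (4, 10), (6, 10), (8, 10), (10, 10), (12, 10), (14, 10), (16, 10), (18, 10), (20, 33), (22, 37), (24, 41), (26, 44), (28, 46), (30, 46), (32, 46), (34, 46), (36,
[... 412 characters left out ...]
, (-4, 10), (-2, 10), (0, 10), (2, 10), (4, 10), (6, 10), (8, 10), (10, 10), (12, 10), (14, 10), (16, 10), (18, 10), (20, 33), (22, 37), (24, 41), (26, 44), (28, 46), (30, 46), (32, 46), (34, 46), (36, 46), (38, 46), (40, 46), (42, 46), (44, 46), (46, 46), (48, 46), (50, 46), (52, 46), (54, 46), (56, 46), (58, 46), (60, 46), (62, 46)]
rail y ext [np.float64(-59.1), np.float64(83.9)] frame y ext [np.float64(-84.0), np.float64(84.9)]
frame [654.  107.3 170.  166.4 -76.4]
blk lower end x range [(135, array([-10.1,  16.9]), array([26.2, 27. ])), (145, array([-10.1,  16.9]), array([26.2, 27. ])), (155, array([-10.1,  17. ]), array([26.1, 27.1])), (165, array([-10.3,  16.8]), array([26.2, 27.1]))]
```

The wrist view puts the gap centre about 1 mm to −x of the held block, with clearance ±2.5 mm. I shift −0.8 mm and descend in stages.

```bash
python3 -m inch '[{"dp":[0.02,-0.02,0.4],"spin":0,"claw":0.2},{"dp":[0,0,0.4],"spin":0,"claw":0.2},{"dp":[0,0,0.4],"spin":0,"claw":0.2},{"dp":[0,0,0.4],"spin":0,"claw":0.2},{"dp":[0,0,0],"spin":0,"claw":0.2},{"dp":[0,0,0],"spin":0,"claw":0.2},{"dp":[0,0,0],"spin":0,"claw":0.2}]'; python3 -c "
from h import *
go(.551,.0822,.0575,103.5)"
```

```text
clock: 9.7
tcp_pos: [0.5516, 0.0825, 0.1122]
tcp_rot: [3.14, 0.001, 1.804]
force: [0.4, -0.6, 0.0]
opening: 0.0295
t 9.7 pos [0.5516 0.0825 0.1122] rpy deg [1.7990e+02 3.0000e-02 1.0337e+02] need units [-0.   -0.02  1.37] spin -0.02 force [ 0.4 -0.6  0. ] open 0.0295 q [ 0.02  0.34  1.72 -0.    1.07 -0.21]
```

```bash
python3 -m inch '[{"dp":[0,0,0.2],"spin":0,"claw":0.2},{"dp":[0,0,0.2],"spin":0,"claw":0.2},{"dp":[0,0,0.2],"spin":0,"claw":0.2},{"dp":[0,0,0.2],"spin":0,"claw":0.2},{"dp":[0,0,0],"spin":0,"claw":0.2},{"dp":[0,0,0],"spin":0,"claw":0.2}]'; python3 -c "
from h import *
go(.551,.0822,.0575,103.5)"
```

```text
clock: 10.3
tcp_pos: [0.5505, 0.0829, 0.0788]
tcp_rot: [-3.141, -0.0, 1.805]
force: [0.1, -1.0, -1.5]
opening: 0.0296
t 10.3 pos [0.5505 0.0829 0.0788] rpy deg [-179.95   -0.    103.41] need units [-0.02  0.01  0.53] spin -0.01 force [ 0.1 -1.  -1.5] open 0.0296 q [ 0.02  0.38  1.77 -0.    1.   -0.21]
```

```bash
python3 -m inch '[{"dp":[0,0,0.12],"spin":0,"claw":0.2},{"dp":[0,0,0.12],"spin":0,"claw":0.2},{"dp":[0,0,0.1],"spin":0,"claw":0.2},{"dp":[0,0,0.1],"spin":0,"claw":0.2},{"dp":[0,0,0],"spin":0,"claw":0.2},{"dp":[0,0,0],"spin":0,"claw":0.2}]'; python3 -c "
from h import *
go(.551,.0822,.0575,103.5)"
```

```text
clock: 10.9
tcp_pos: [0.5507, 0.0828, 0.0616]
tcp_rot: [-3.141, 0.0, 1.805]
force: [0.2, -0.2, -0.8]
opening: 0.0293
t 10.9 pos [0.5507 0.0828 0.0616] rpy deg [-179.99    0.    103.41] need units [-0.02  0.    0.1 ] spin -0.01 force [ 0.2 -0.2 -0.8] open 0.0293 q [ 0.02  0.4   1.79 -0.    0.96 -0.21]
```

```bash
python3 -m inch '[{"dp":[0,0,0.06],"spin":0,"claw":0.2},{"dp":[0,0,0.04],"spin":0,"claw":0.2},{"dp":[0,0,0.02],"spin":0,"claw":0.2},{"dp":[0,0,0],"spin":0,"claw":0.2},{"dp":[0,0,0],"spin":0,"claw":0.2}]'; python3 -c "
from h import *
go(.551,.0822,.0573,103.5)"
```

```text
clock: 11.4
tcp_pos: [0.5508, 0.0829, 0.0573]
tcp_rot: [3.141, 0.0, 1.805]
force: [-1.7, 0.7, 4.6]
opening: 0.0293
t 11.4 pos [0.5508 0.0829 0.0573] rpy deg [1.7998e+02 1.0000e-02 1.0341e+02] need units [-0.02  0.   -0.  ] spin -0.01 force [-1.7  0.7  4.6] open 0.0293 q [ 0.02  0.4   1.79 -0.    0.95 -0.21]
```

It touches the floor at the expected height with 4.6 N. I open gently and retreat.

```bash
python3 -m inch '[{"dp":[0,0,0],"spin":0,"claw":0.38},{"dp":[0,0,0],"spin":0,"claw":0.5},{"dp":[0,0,0],"spin":0,"claw":0.7},{"dp":[0,0,0],"spin":0,"claw":0.9},{"dp":[0,0,0],"spin":0,"claw":0.9},{"dp":[0,0,-0.2],"spin":0,"claw":0.9},{"dp":[0,0,-0.5],"spin":0,"claw":0.9},{"dp":[0,0,-0.8],"spin":0,"claw":0.9},{"dp":[0,0,-0.8],"spin":0,"claw":0.9},{"dp":[0,0,-0.8],"spin":0,"claw":0.9}]'; python3 -m inch '[{"dp":[-0.9,0,-0.3],"spin":0,"claw":0.9},{"dp":[-0.9,0,-0.3],"spin":0,"claw":0.9},{"dp":[-0.9,0,0],"spin":0,"claw":0.9},{"dp":[-0.9,0,0],"spin":0,"claw":0.9},{"dp":[-0.9,0,0],"spin":0,"claw":0.9},{"dp":[0,0,0],"spin":0,"claw":0.9},{"dp":[0,0,0],"spin":0,"claw":0.9}]'
python3 - <<'E'
from h import *
go(.551,.0822,.0573,103.5)
for n in("side","top","wrist"):
    c=env.camera_params(n);p,d=env.read_camera(n);cv2.imwrite(f"pics/{n}3.png",p)
    W=cloud(d,c);ok=d>0
    for k,x,y,zt in(("mid",.551,.082,.095),("thin",.4434,-.1592,.085),("thick",.4639,-.3093,.085)):
        m=ok&(abs(W[...,2]-zt)<.007)&(np.hypot(W[...,0]-x,W[...,1]-y)<.05)
        if m.sum()>60: print(n,k,rect(m,c,zt),"z",np.round(np.median(W[...,2][m]),4))
E
```

```text
clock: 12.4
tcp_pos: [0.5506, 0.0829, 0.1827]
tcp_rot: [3.141, 0.0, 1.805]
force: [0.6, -0.0, -0.6]
opening: 0.0766
clock: 13.1
tcp_pos: [0.5923, -0.0927, 0.2051]
tcp_rot: [-3.141, -0.001, 1.803]
force: [0.5, 0.4, -0.5]
opening: 0.0765
t 13.1 pos [ 0.5923 -0.0927  0.2051] rpy deg [-1.7999e+02 -4.0000e-02  1.0330e+02] need units [4.49 0.   3.7 ] spin -0.03 force [ 0.5  0.4 -0.5] open 0.0765 q [-0.27  0.33  1.49  0.    1.32 -0.5 ]
side mid [550.4  75.   68.9  32.5 -77.3] z 0.094
side thin [ 444.8 -161.5   63.9   20.2   60.7] z 0.0841
side thick [ 465.3 -312.    62.2   46.3  -50.1] z 0.0842
top mid [545.2  95.5  30.8  27.9  11.6] z 0.0934
top thin [ 443.4 -159.2   59.6   18.    59.6] z 0.0842
top thick [ 463.9 -309.7   60.1   44.   -50.4] z 0.0839
wrist thin [ 448.6 -156.3   63.1   18.3   59.6] z 0.0844
wrist thick [ 476.  -331.6   26.5   13.4   35.1] z 0.0846
```

View pics/side3.png

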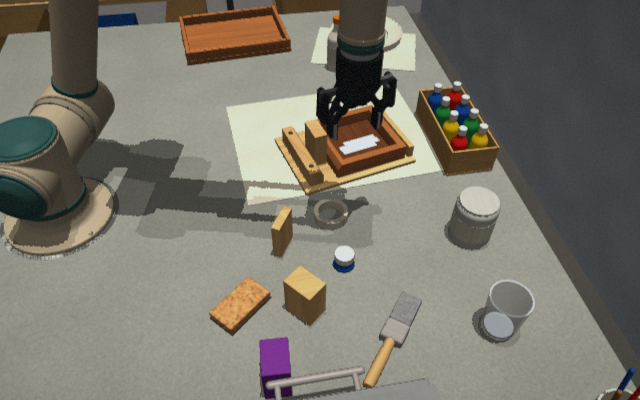

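View pics/wrist3.png

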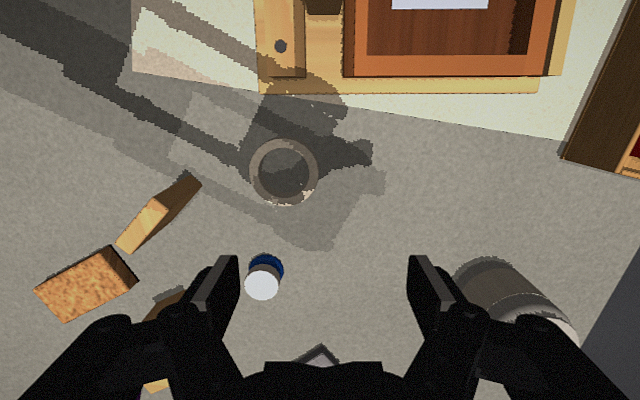

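The side picture shows the block upright in the gap at (317,135) and the other two still standing. The arm partly hides it in the top view, so I move away for one clear check.

```bash
python3 -m inch '[{"dp":[-0.9,0,0],"spin":0,"claw":0.9},{"dp":[-0.9,0,0],"spin":0,"claw":0.9},{"dp":[-0.9,0,0],"spin":0,"claw":0.9},{"dp":[-0.9,0,0],"spin":0,"claw":0.9},{"dp":[0,0,0],"spin":0,"claw":0.9},{"dp":[0,0,0],"spin":0,"claw":0.9}]'
python3 - <<'E'
from h import *
c=env.camera_params("top");p,d=env.read_camera("top");cv2.imwrite("pics/top4.png",p)
W=cloud(d,c);ok=d>0
t=np.radians(13.5);lx=np.array([np.cos(t),np.sin(t)]);ly=np.array([-lx[1],lx[0]])
for k,x,y,zt in(("mid",.551,.082,.095),("thin",.4434,-.1592,.085),("thick",.4639,-.3093,.085)):
    m=ok&(abs(W[...,2]-zt)<.012)&(np.hypot(W[...,0]-x,W[...,1]-y)<.05)
    if m.sum()>30: r=rect(m,c,zt);print(k,r,"z",np.round(np.median(W[...,2][m]),4),"jig xy",(r[:2]-[550,82])@lx,(r[:2]-[550,82])@ly)
print(env.observe()["force"])
E
```

```text
clock: 13.85
tcp_pos: [0.6258, -0.2315, 0.2046]
tcp_rot: [-3.141, -0.001, 1.805]
force: [-0.1, 0.7, -0.3]
opening: 0.0769
mid [548.6  79.4  60.9  31.3 -76.3] z 0.0934 jig xy -1.9682758345820777 -2.201338283635691
thick [ 463.9 -309.3   60.9   44.2  -49.9] z 0.0842 jig xy -175.06822102305577 -360.3887040236174
[ 0.04660191  0.27838123 -0.7831265 ]
```

View pics/top4.png

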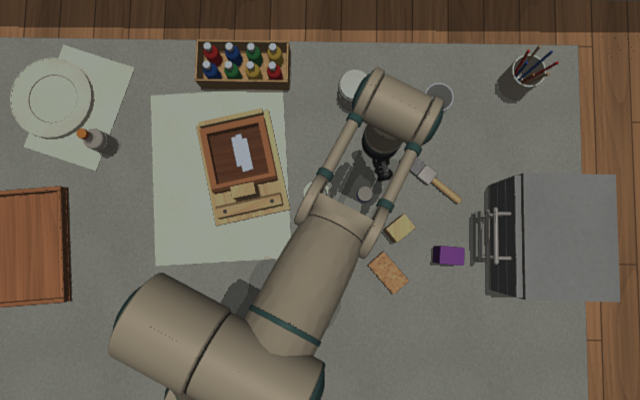

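The top view shows the block seated midway along the gap at (243,192). It is 2 mm off centre both ways and square within 0.5°, with its top at 93–94 mm (95 expected). I hand in.

```bash
python3 -c "
from bench import env
print(env.close_job())"
```

```text
the job is handed in; nothing more can be done
None
```

The 30 mm spacer now stands upright in the gap, down on the base board, and the job is handed in at about 13.9 s of the 48 s allowed. I gripped it across its thickness, lowered it until it touched the floor with about 5 N, released it and backed the arm away.

**Middle spacer:** the last top view put it about 2 mm from the gap's centre both across and lengthwise, and square within about 0.3°. Its top read 93–94 mm against 95 mm expected; the cameras read the other spacers about 1 mm low as well.

**Other spacers:** the 44 mm spacer read the same position and height as at the start. The arm hid the 18 mm spacer in that last view, but the top view just before showed it standing unmoved. The purple look-alike stayed where it was.

**Disagreements:** the top and wrist cameras differed by about 2 mm on where the gap's centre line is. I aimed between the two, and the block went in without side force. One correction during the approach overshot by about 5 mm because I acted on a reading before the arm had settled; I corrected it before closing the gripper.

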